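# Hang the wire gauge on the rack's screw eye by its snap hook

## Task

Hang the wire gauge up on the plier rack's screw eye: push the gate of its snap hook against the ring until the ring is inside the hook and the gate snaps shut behind it. While you still hold it, tug it back with about 8 N to check that it has caught, then let go; you are done once it hangs from the ring with only a little swing left. Never force it: at no time press or pull on the eye with more than 10 N, and leave the other things on the bench alone.

Things in the scene. Friction and masses are not known exactly. Their poses are not given: they have to be found in the camera images.
- gauge: Wire gauge, loose, flat on the bench, about 0.16 kg: slotted steel disc, dark wooden grip and brass snap hook in one rigid piece. Origin: centre of the grip (44 long in x, 20 wide in y, 16 thick), 8 above the bench; x points along it to the hook, z up as it lies, y to the left. The disc (diameter 76, 4 thick, flush with the underside) is centred at x -66.
- bow (a point): Centre of the snap hook's bow, at x 86, y 0, z 0 of the gauge, same axes. Hook of 8 mm round bar in the plane z 0; bar centre lines: bow = half circle of radius 14 about here; plain back along y +14; rear bar at x 30; nose at y -14, its round end reaching back to x 80. The eye's bar, seated in the bow, lies 6 ahead of this point.
- mouth (a point): Where the eye's bar goes in: on the shut gate, at x 69, y -14, z 0 of the gauge, same axes. Bar 7 thick: it touches the gate with its centre at y -21; push it in towards +y with its x from 63 to 75.5 (beyond, it meets the nose). It is past the nose at y -6; stop pushing by y -3. Then draw the hook back (-x): the bar goes on into the bow, off the gate's tip, which snaps shut.
- gate (a joint): The hook's sprung gate, a steel bar 6.6 thick in the mouth (-y side), from its hinge at x 34, y -14 of the gauge forward to its tip at x 79 by the nose. 0 rad = shut; opens inward only (tip to +y), to a firm stop at 0.5 rad. The spring shuts it: pushed at x 69, it starts to give at about 2.3 N and lets the bar past the nose at 4 to 5 N; at x 63, at 5 to 6 N.
- rack: Fixed wooden plier rack: base board 110 x 340, 18 thick, two posts 40 x 40, 290 high, centred at its y +100 and y -140, a rail with pliers between. Origin: underside centre of the base. x is level, away from the robot; y to the left, straight out of the left post's outer face (at y 120), which carries the steel screw eye; z up.
- eye (a point): Usual place of the screw eye's ring centre; axes as the rack's. Ring upright in the y-z plane: centre-line radius 18, bar 7 thick; its outermost bar, vertical at mid-height, is at y +18, the shank on the post side. Rigid, but screwed in by hand, each time anew: the true ring is up to 15 from here either way along y and up to 6 along x (height true, 250), to be found by feel or sight.
- mortar_mid (a point): Middle of the white mortar bowl (90 across, 50 high), loose; leave alone.
- tin_mid (a point): Middle of the red tin (66 across, 95 high), loose; leave alone.
- bangle_mid (a point): Middle of the brass bangle (68 across, 18 high), loose; leave alone.
Not all that is in view belongs to the job. What is meant by the gauge is not orange, and is the smaller of those in its own colour.

How it is judged:
On the way, in this order (a step that is already met when the one before it is completed fails the run):
1. the gate is pushed open against the ring of the screw eye (value of joint gate above 0.2 rad and contact force between gauge and rack above 1 N), for 0.05 s.
2. with the gate shut behind the ring and the gauge still held, it is tugged against the eye (at least 5.5 N) (value of joint gate below 0.1 rad and horizontal distance between bow and eye below 0.044 m and contact force between gauge and rack above 5.5 N and contact force between the fingers and gauge above 2 N), for 0.05 s.
At the end, for the whole second after the job is handed in: The gauge hangs from the ring of the screw eye, hook up: the bow's centre within 44 mm sideways of the eye's usual place and no more than 45 mm below it, the grip's centre more than 50 mm below it, the gate shut (under 0.1 rad), let go and at most swinging a little (under 0.6 m/s) (value of joint gate below 0.1 rad and horizontal distance between bow and eye below 0.044 m and z of bow in the frame of eye above -0.045 m and z of gauge in the frame of eye below -0.05 m and linear speed of gauge below 0.6 m/s); the robot touches nothing.
It fails at once if the held gauge is forced against the eye or the rack (more than 10 N) (contact force between gauge and rack above 10 N and contact force between the fingers and gauge above 2 N).
It fails at once if the robot pushes the rack or the eye (more than 10 N) (contact force between any of the arm, the fingers and rack above 10 N).
It fails at once if the mortar, the tin or the bangle is moved more than 15 mm (distance of any of mortar_mid, tin_mid, bangle_mid from where it was at the start of the episode above 0.015 m).
It also fails if it takes over 72 s, if anything falls off the work surface, if the arm or the gripper's body presses on something with over 40 N, if the wrist force passes 120 N, or if a joint passes its speed limit or range.

## Robot

A 6-joint arm with a two-finger parallel gripper is mounted at the origin on the work surface. World frame = base frame: x ahead of the robot, y to its left, z up, the work surface at z = 0. Lengths are in m, angles in rad, forces in N, time in s.
With the tool pointing down it reaches from about 0.35 to 0.85 m from the base axis. Payload 8.1 kg.
Tool frame: the origin (TCP) lies on the centre line of the jaws, within the pads' length; the fingertips stand 8 mm ahead of it and the grasp point (between the pads) lies 11 mm behind it; z points along the fingers, y is the line along which they close (so a half turn about z gives the same grasp; the last joint's range is limited). The gripper opens to 85 mm and grips with 20 to 120 N. Pads are 22 mm wide; open, the fingers measure 114 mm over their backs; the gripper's body (76 mm by 85 mm) begins 54 mm behind the grasp point. The pads swing forward as they close: fully open they stand 13 mm farther back than shut.
Start: joints at [-1.368, 0.13, 1.488, -0, 1.523, -0.085], TCP at [0.17, -0.575, 0.239] pointing down, gripper open.
Joint ranges: [-2.96, 2.96], [-0.89, 2.26], [0.02, 2.5], [-1.34, 4.48], [0, 2.73], [-2.66, 2.66]. Speed limits (rad/s): [2.39, 2.39, 2.79, 3.14, 3.14, 3.14].

## Interface

Orientations are given as a unit quaternion [x, y, z, w].
In Python, from workcell import state, grab_frame, camera_model, workorder gives the robot as it stands.
- The arm moves only by the tool move_arm, never from a script. Its argument "targets" is a list that holds one entry, the list of rows, each a list of 7 numbers: the opening in per cent of the stroke, from 0 (shut) to 100 (fully open), then the shift along the tool's x, y, z scaled (see below), then the turn, a rotation vector about the tool's x, y, z scaled (see below). In form: [[[fingers, dx, dy, dz, ax, ay, az], ...]]. A call has exactly 5 rows; each row shifts and turns the commanded pose from where the row before left it, along the tool's axes as they then stand; what a row does not reach is not made up. The controller multiplies each number of a shift by 4 cm and each number of a turn by 4 degrees. A row lasts 1/12 s, in which the tool goes at most 41.7 mm and 7.16 degrees, less where a joint would pass 70% of its speed; a pose out of reach is approached as far as the arm can. A call with a number of a shift or a turn outside -1 to 1 is refused whole. A call with a gripper value outside its range is refused whole. The fingers move at their own pace and stop on an object; "grip_force" is the grip in N (left out, the last holds). Time passes only in rows, so rows that do not move let the fingers close, or fill a call up. It gives the time, the measured TCP pose, the force, the opening and the grip force at its end, in the units of the state.
- state(): the state, without advancing time (a new reading comes with each control period).
- grab_frame(name): name is "scene" or "top" or "wrist"; returns the picture (384x512x3 uint8, red, green, blue); there is no depth.
- camera_model(name): a dict with "intrinsics" (3x3 intrinsics, pixels), "extrinsics" (4x4, takes a point from world to camera coordinates); the wrist camera has in their place "T_tool_cam" (4x4, takes a point from camera to tool coordinates, whose origin is the TCP and whose axes are the flange's). Camera axes: x right, y up, looking along -z (the intrinsics and any distortion apply to the point x, -y, -z); pixel columns grow to the right and rows downward; lengths in m; the calibration is good to about 2 mm. A picture is of the moment at which its call begins: read the wrist's pose just before it. camera_model takes no time and is no camera call.
- workorder.job_done(): hands the job in; it is judged then, once.
The state is a dict: "t": time; "joint_pos": joint angles; "joint_vel": joint speeds; "joint_torque": joint torques, N m; "tcp_pos": TCP position; "ee_rot": TCP orientation; "force": force on the tool from outside, world axes, zero at the start; "wrist_torque": the same for the moment, N m; "width": opening from 0.0 (shut) to 1.0 (fully open); "grip_force": force on a finger pad.
Only numpy, scipy, OpenCV 4.12 (cv2) and the standard library are available. Lean on these libraries where they do the work, as an engineer would, in place of code of your own. Each camera call takes 0.05 s, during which the arm holds its last target. There are 200 camera calls.

## Working session

There is one attempt and no reset: what is moved stays moved. The work goes in short steps, Python scripts to look and compute and a tool call to move; the robot and the scene stay as the last step left them, time stands still between calls to the robot, and variables do not carry over. Pictures are saved under pics/ and viewed, at most 11 in all, crops included, and the job is handed in when it is done.

Besides the shell and the picture viewer there is one more tool, called after "Emit:" as a command line: name --argument value ..., lists and objects as JSON in quotes. move_arm: Moves the arm, as the interface text tells. Shifts and turns lie within -1 to 1; 1 stands for 4 cm of shift or 4 degrees of turn. Its arguments: {"type":"object","properties":{"targets":{"type":"array"},"grip_force":{"type":"number"}},"required":["targets"]}

```bash
mkdir -p pics; ls; python3 - <<'E'
from workcell import state, grab_frame, camera_model
import cv2,numpy as np
s=state();print(s['t'],s['tcp_pos'],s['ee_rot'],s['width'])
a=grab_frame('scene');b=grab_frame('top')
for n,i in(('scene',a),('top',b)):cv2.imwrite(f'pics/{n}0.png',cv2.cvtColor(i,cv2.COLOR_RGB2BGR))
for n in('scene','top','wrist'):print(n,camera_model(n))
E
```

```text
pics
0.0 [ 0.17021658 -0.57479077  0.23822986] [ 9.89667907e-01  1.43375619e-01 -3.91158566e-05 -9.29444419e-04] 0.9970455752561233
scene {'intrinsics': array([[379.32675435,   0.        , 256.95608543],
       [  0.        , 379.32675435, 190.90364411],
       [  0.        ,   0.        ,   1.        ]]), 'extrinsics': array([[ 0.7507481 ,  0.66057516, -0.00421374, -0.36131134],
       [-0.39322265,  0.45200754,  0.80066543,  0.01337725],
       [ 0.53080433, -0.59944111,  0.59909691, -1.40918356],
       [ 0.        ,  0.        ,  0.        ,  1.        ]])}
top {'intrinsics': array([[355.24119116,   0.        , 245.34137872],
       [  0.        , 355.24119116, 186.37884717],
       [  0.        ,   0.        ,   1.        ]]), 'extrinsics': array([[-0.02345913, -0.99945779, -0.023104  ,  0.07143476],
       [ 0.99384229, -0.02581822,  0.10775399, -0.45470947],
       [-0.10829207, -0.02043392,  0.99390909, -1.29639614],
       [ 0.        ,  0.        ,  0.        ,  1.        ]])}
wrist {'intrinsics': array([[266.56525995,   0.        , 253.93819279],
       [  0.        , 266.56525995, 189.71955609],
       [  0.        ,   0.        ,   1.        ]]), 'T_tool_cam': array([[-3.65360622e-04,  9.53544311e-01,  3.01252575e-01,
         7.69150051e-02],
       [ 9.99999629e-01,  1.13215604e-04,  8.54447106e-04,
        -6.48492253e-04],
       [ 7.80646684e-04,  3.01252775e-01, -9.53543998e-01,
        -1.34732470e-01],
       [ 0.00000000e+00,  0.00000000e+00,  0.00000000e+00,
         1.00000000e+00]])}
```

View pics/scene0.png

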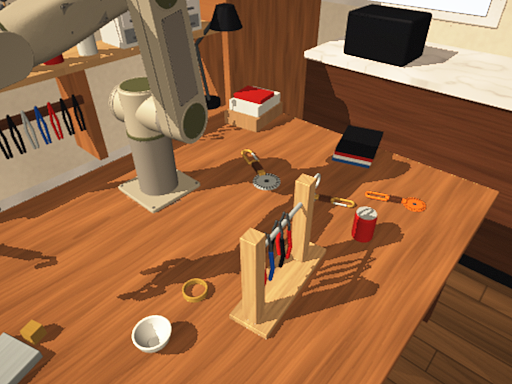

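View pics/top0.png

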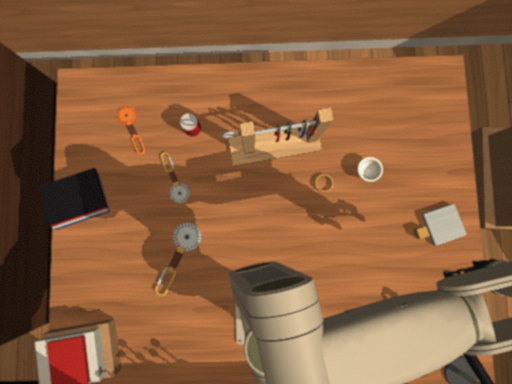

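The scene shows the rack at centre, with its eye on the left post. The small brass gauge has its disc at about (180,193) in the top view and its hook at (167,158). The larger brass one is at (187,237) and the orange one at (127,115).

```bash
cat > h.py <<'E'
import numpy as np,cv2
from workcell import state,grab_frame,camera_model
from scipy.spatial.transform import Rotation as R
def ray(name,uv,st=None):
    m=camera_model(name);K=m['intrinsics']
    d=np.linalg.inv(K)@np.array([uv[0],uv[1],1.]);d=np.array([d[0],-d[1],-d[2]])
    if name=='wrist':
        T=m['T_tool_cam'];Rt=R.from_quat(st['ee_rot']).as_matrix()
        return np.array(st['tcp_pos'])+Rt@T[:3,3],Rt@T[:3,:3]@d
    E=m['extrinsics'];return -E[:3,:3].T@E[:3,3],E[:3,:3].T@d
def plane(name,uv,z,st=None):
    o,d=ray(name,uv,st);return o+d*(z-o[2])/d[2]
def tri(*rs):
    A=0;b=0
    for o,d in rs:
        d=d/np.linalg.norm(d);P=np.eye(3)-np.outer(d,d);A=A+P;b=b+P@o
    return np.linalg.solve(A,b)
def proj(name,p,st=None):
    m=camera_model(name);K=m['intrinsics']
    if name=='wrist':
        T=np.eye(4);T[:3,:3]=R.from_quat(st['ee_rot']).as_matrix();T[:3,3]=st['tcp_pos'];E=np.linalg.inv(T@m['T_tool_cam'])
    else:E=m['extrinsics']
    c=E[:3,:3]@np.array(p)+E[:3,3];q=K@np.array([c[0],-c[1],-c[2]]);return q[:2]/q[2]
E
python3 - <<'E'
from h import *
t=cv2.imread('pics/top0.png');s=cv2.imread('pics/scene0.png')
a=cv2.resize(t[90:210,145:345],None,fx=4,fy=4,interpolation=cv2.INTER_CUBIC)
cv2.imwrite('pics/topc.png',a)
cv2.imwrite('pics/scenec.png',cv2.resize(s[165:340,220:380],None,fx=3.4,fy=3.4,interpolation=cv2.INTER_CUBIC))
for n,uv in(('disc',(180,193)),('hook',(167,156))):print(n,plane('top',uv,.005))
E
```

```text
disc [0.43977153 0.30862848 0.005     ]
hook [0.58347806 0.35817246 0.005     ]
```

View pics/topc.png

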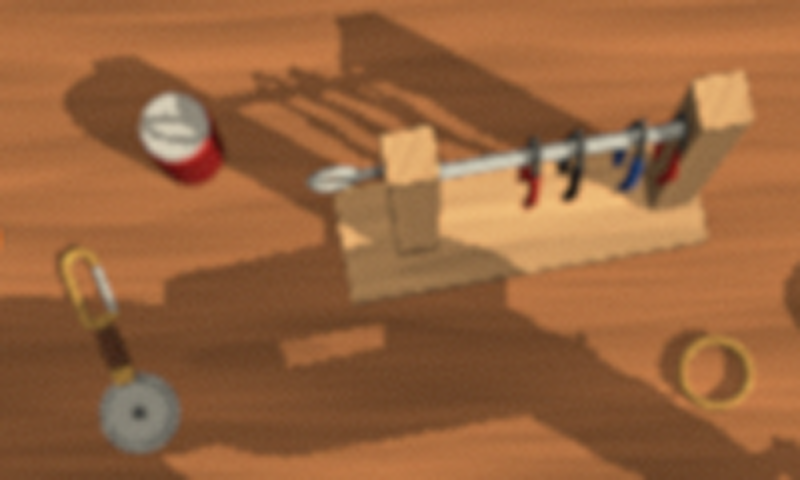

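View pics/scenec.png

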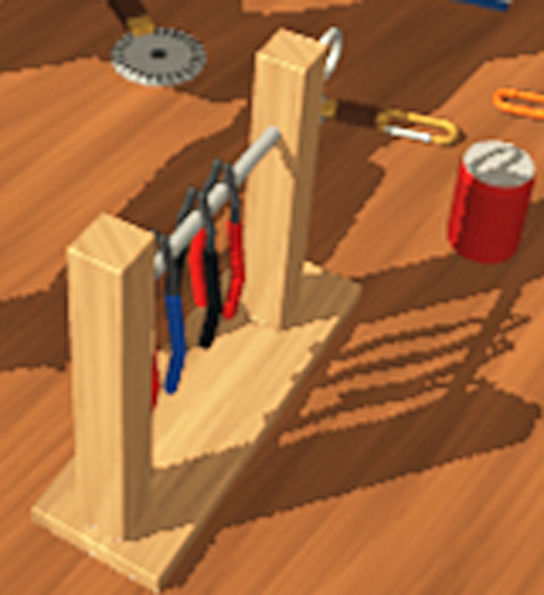

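The crops show the small gauge: disc (139,412), bow end (78,247), gate on its right side. Post tops are at about (410,157) and (722,99), the ring runs from (309,181) to (357,177), and the tin is at (175,130).

```bash
python3 - <<'E'
from h import *
T=lambda x,y:(144.6+x/4,89.6+y/4)
S=lambda x,y:(219.6+x/3.4,164.6+y/3.4)
for zt in(.29,.308):
    a=plane('top',T(410,157),zt);b=plane('top',T(722,99),zt);print(zt,a,b,np.linalg.norm(a-b))
a=tri(ray('top',T(410,157)),ray('scene',S(289,50)));b=tri(ray('top',T(722,99)),ray('scene',S(111,242)));print('post tops tri',a,b,np.linalg.norm(a-b))
d=(a-b)[:2];yaw=np.degrees(np.arctan2(-d[0],d[1]));print('rack yaw',yaw)
print('ring out/in',plane('top',T(309,181),.25),plane('top',T(357,177),.25))
print('scene ring top', S(333,32))
disc=plane('top',T(139,412),.004);bowend=plane('top',T(76,247),.008);print(disc,bowend,np.linalg.norm(disc-bowend))
d=bowend-disc;print('gauge yaw',np.degrees(np.arctan2(d[1],d[0])), 'grip',disc+d/np.linalg.norm(d)*.066)
print('tin top',plane('top',T(174,128),.095))
s=state();print(R.from_quat(s['ee_rot']).as_matrix().round(3))
E
```

```text
0.29 [0.60231736 0.04531093 0.29      ] [ 0.64013843 -0.19142447  0.29      ] 0.2397375308368379
0.308 [0.59735696 0.04510256 0.308     ] [ 0.63452915 -0.18757122  0.308     ] 0.23562440355636483
post tops tri [0.60192901 0.04492676 0.28969147] [ 0.63956799 -0.19178281  0.29039255] 0.23968439276880327
rack yaw 9.034911715929587
ring out/in [0.59642764 0.12547251 0.25      ] [0.59852422 0.08771829 0.25      ]
scene ring top (317.5411764705882, 174.01176470588234)
[0.44145202 0.31130386 0.004     ] [0.60133297 0.37054296 0.008     ] 0.1705496669789923
gauge yaw 20.330680733233855 grip [0.5033234  0.33422845 0.00554794]
tin top [0.68918313 0.25977315 0.095     ]
[[ 0.959  0.284 -0.   ]
 [ 0.284 -0.959  0.002]
 [ 0.    -0.002 -1.   ]]
```

Emit:
move_arm --targets '[[[100,0.57,-0.57,-0.1,0,0,0],[100,0.57,-0.57,-0.1,0,0,0],[100,0.57,-0.57,-0.1,0,0,0],[100,0.57,-0.57,-0.1,0,0,0],[100,0.57,-0.57,-0.1,0,0,0]]]'

```text
t: 0.52
tcp_pos: [0.2476, -0.432, 0.2588]
ee_rot: [0.99, 0.143, -0.0, -0.001]
force: [0.2, 0.1, 0.4]
width: 0.999
grip_force: 0.0
```

Emit:
move_arm --targets '[[[100,0.57,-0.57,-0.1,0,0,0],[100,0.57,-0.57,-0.1,0,0,0],[100,0.57,-0.57,-0.1,0,0,0],[100,0.57,-0.57,-0.1,0,0,0],[100,0.57,-0.57,-0.1,0,0,0]]]'

```text
t: 0.93
tcp_pos: [0.3245, -0.2904, 0.2791]
ee_rot: [0.99, 0.143, -0.0, -0.0]
force: [0.6, 0.9, -0.1]
width: 0.998
grip_force: 0.0
```

Emit:
move_arm --targets '[[[100,0.57,-0.57,-0.1,0,0,0],[100,0.57,-0.57,-0.1,0,0,0],[100,0.57,-0.57,-0.1,0,0,0],[100,0.57,-0.57,-0.1,0,0,0],[100,0.57,-0.57,-0.1,0,0,0]]]'

```text
t: 1.35
tcp_pos: [0.4015, -0.1487, 0.2992]
ee_rot: [0.99, 0.143, -0.0, -0.0]
force: [0.7, -0.1, 0.0]
width: 0.998
grip_force: 0.0
```

Emit:
move_arm --targets '[[[100,0.38,-0.72,0,0,0,0],[100,0.38,-0.72,0,0,0,0],[100,0.38,-0.72,0,0,0,0],[100,0.38,-0.72,0,0,0,0],[100,0.38,-0.72,0,0,0,0]]]'

```text
t: 1.77
tcp_pos: [0.433, 0.011, 0.299]
ee_rot: [0.99, 0.143, -0.0, -0.0]
force: [0.8, -1.0, 0.1]
width: 1.002
grip_force: 0.0
```

Emit:
move_arm --targets '[[[100,0.38,-0.72,0,0,0,0],[100,0.38,-0.72,0,0,0,0],[100,0.38,-0.72,0,0,0,0],[100,0.38,-0.72,0,0,0,0],[100,0.38,-0.72,0,0,0,0]]]'

```text
t: 2.18
tcp_pos: [0.465, 0.1707, 0.2989]
ee_rot: [0.99, 0.144, -0.0, 0.0]
force: [0.2, -0.5, -0.2]
width: 1.001
grip_force: 0.0
```

```bash
python3 - <<'E'
from h import *
import json
s=state();i=grab_frame('wrist');cv2.imwrite('pics/w1.png',i[:,:,::-1])
json.dump({k:list(map(float,s[k])) for k in('tcp_pos','ee_rot')},open('w1.json','w'))
print(proj('wrist',(.599,.105,.25),s),proj('wrist',(.503,.334,.016),s))
E
```

```text
[418.41441993  49.64433099] [156.60002181 101.26862372]
```

View pics/w1.png

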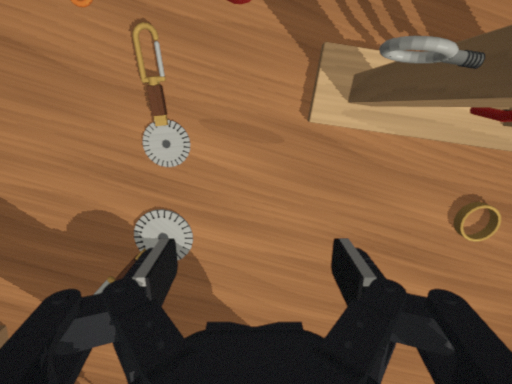

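Emit:
move_arm --targets '[[[100,0.38,-0.72,0.2,0,0,-0.2],[100,0.38,-0.72,0.2,0,0,-0.2],[100,0.38,-0.72,0.2,0,0,-0.2],[100,0.38,-0.72,0.2,0,0,-0.2],[100,0.38,-0.72,0.2,0,0,-0.2]]]'

```text
t: 2.65
tcp_pos: [0.4925, 0.3309, 0.2583]
ee_rot: [0.984, 0.178, -0.0, 0.0]
force: [-0.9, -1.2, -0.2]
width: 1.0
grip_force: 0.0
```

The wrist view shows the ring edge-on, with its outer tip at about (380,49) and inner end at (459,55). The small gauge's disc is at (166,143), its bow end at (143,23) and its grip at (158,99).

```bash
python3 - <<'E'
from h import *
import json
w=json.load(open('w1.json'))
print('ring out',plane('wrist',(380,49),.25,w),'in',plane('wrist',(459,55),.25,w))
disc=plane('wrist',(166,143),.004,w);be=plane('wrist',(144,23),.010,w);d=be-disc
print(disc,be,np.linalg.norm(d),np.degrees(np.arctan2(d[1],d[0])))
s=state();i=grab_frame('wrist');cv2.imwrite('pics/w2.png',i[:,:,::-1])
# disc: grey blob; brass: yellow blob near the predicted place
hsv=cv2.cvtColor(i,cv2.COLOR_RGB2HSV)
g=cv2.inRange(hsv,(0,0,90),(179,60,255));n,l,st,c=cv2.connectedComponentsWithStats(g)
for k in range(1,n):
    if st[k,4]>150:print('grey',st[k],c[k].round(1),plane('wrist',c[k],.004,s).round(4))
b=cv2.inRange(hsv,(18,110,100),(32,255,255));n,l,st,c=cv2.connectedComponentsWithStats(b)
for k in range(1,n):
    if st[k,4]>60:print('brass',st[k],c[k].round(1),plane('wrist',c[k],.008,s).round(4))
E
```

```text
ring out [0.59263567 0.12797839 0.25      ] in [0.60349722 0.07941294 0.25      ]
[0.443479   0.31231976 0.004     ] [0.59996586 0.37127915 0.01      ] 0.16733303786335393 20.644851334580697
grey [ 364    0   63   48 2506] [393.4  20.8] [0.7228 0.2282 0.004 ]
grey [ 47  58  24 118 692] [ 58.9 115.4] [0.4555 0.611  0.004 ]
grey [261  95   5  34 151] [263.2 111.5] [0.5611 0.3436 0.004 ]
grey [ 230  171   49   46 1658] [254.3 194.4] [0.4421 0.3124 0.004 ]
grey [ 205  258   61   52 2206] [236.4 282.4] [0.2818 0.2853 0.004 ]
brass [240  75  27  63 585] [249.7 105.4] [0.5623 0.3641 0.008 ]
brass [248 168  13   9 105] [254.  171.9] [0.4761 0.3256 0.008 ]
brass [205 298  18  15 154] [213.4 305.1] [0.2262 0.3081 0.008 ]
brass [174 321  16  16  79] [181.3 329.5] [0.1544 0.3462 0.008 ]
```

View pics/w2.png

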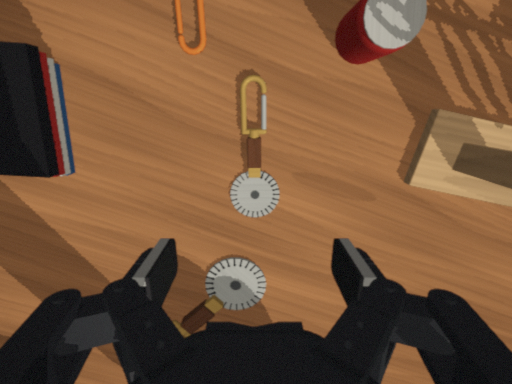

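The gauge is at disc (254,194), bow end (254,76), in line with the tool, so I need about 12 mm forward along tool x and 247 mm down.

Emit:
move_arm --targets '[[[100,0.3,0,0.8,0,0,0],[90,0,0,0.9,0,0,0],[80,0,0,0.9,0,0,0],[70,0,0,0.9,0,0,0],[60,0,0,0.9,0,0,0]]]' --grip_force 90

```text
t: 3.12
tcp_pos: [0.5035, 0.3333, 0.0812]
ee_rot: [0.984, 0.178, -0.0, 0.0]
force: [0.9, 0.8, 0.2]
width: 0.605
grip_force: 0.0
```

Emit:
move_arm --targets '[[[60,0,0,0.6,0,0,0],[60,0,0,0.5,0,0,0],[60,0,0,0.4,0,0,0],[60,0,0,0.15,0,0,0],[60,0,0,0,0,0,0]]]'

```text
t: 3.53
tcp_pos: [0.5022, 0.3326, 0.0149]
ee_rot: [0.984, 0.178, -0.002, 0.001]
force: [-0.0, -0.1, 0.8]
width: 0.603
grip_force: 0.0
```

Emit:
move_arm --targets '[[[60,0.07,-0.04,0.1,0,0,0],[0,0,0,0,0,0,0],[0,0,0,0,0,0,0],[0,0,0,0,0,0,0],[0,0,0,0,0,0,0]]]' --grip_force 90

```text
t: 3.95
tcp_pos: [0.5072, 0.3367, 0.015]
ee_rot: [0.984, 0.178, 0.001, -0.0]
force: [0.1, 0.1, 6.2]
width: 0.199
grip_force: 89.0
```

Emit:
move_arm --targets '[[[0,0,0,0,0,0,0],[0,0,0,0,0,0,0],[0,0,0,0,0,0,0],[0,0,0,-0.4,0,0,0],[0,0,0,-0.8,0,0,0]]]'

```text
t: 4.37
tcp_pos: [0.5025, 0.3342, 0.0571]
ee_rot: [0.984, 0.178, -0.004, 0.001]
force: [0.6, 0.5, -2.9]
width: 0.195
grip_force: 88.4
```

Emit:
move_arm --targets '[[[0,0,0,-0.99,0,0,0.57],[0,0,0,-0.99,0,0,0.57],[0,0,0,-0.99,0,0,0.57],[0,0,0,-0.99,0,0,0.57],[0,0,0,-0.99,0,0,0.57]]]'

```text
t: 4.78
tcp_pos: [0.5055, 0.3358, 0.2613]
ee_rot: [0.997, 0.078, -0.0, 0.0]
force: [1.0, 0.1, -2.9]
width: 0.202
grip_force: 88.4
```

Emit:
move_arm --targets '[[[0,-0.05,0.6,0,0,0,0],[0,-0.05,0.6,0,0,0,0],[0,-0.05,0.6,0,0,0,0],[0,-0.05,0.6,0,0,0,0],[0,-0.05,0.6,0,0,0,0]]]'

```text
t: 5.2
tcp_pos: [0.5148, 0.215, 0.2593]
ee_rot: [0.997, 0.079, 0.0, 0.0]
force: [0.6, -0.1, -1.2]
width: 0.195
grip_force: 88.5
```

Emit:
move_arm --targets '[[[0,0,0.1,0,0,0,0],[0,0,0,0,0,0,0],[0,0,0,0,0,0,0],[0,0,0,0,0,0,0],[0,0,0,0,0,0,0]]]'

```text
t: 5.62
tcp_pos: [0.5155, 0.2131, 0.2592]
ee_rot: [0.997, 0.08, -0.0, -0.0]
force: [-0.3, -0.1, -2.4]
width: 0.198
grip_force: 88.6
```

```bash
python3 - <<'E'
from h import *
import json
s=state();i=grab_frame('wrist');cv2.imwrite('pics/w3.png',i[:,:,::-1])
json.dump({k:list(map(float,s[k])) for k in('tcp_pos','ee_rot')},open('w3.json','w'))
print(s['tcp_pos'],R.from_quat(s['ee_rot']).as_matrix().round(4),s['force'],s['wrist_torque'],proj('wrist',(.595,.1234,.25),s))
E
```

```text
[0.51549788 0.21309543 0.25919959] [[ 9.873e-01  1.591e-01 -2.000e-04]
 [ 1.591e-01 -9.873e-01  3.000e-04]
 [-2.000e-04 -3.000e-04 -1.000e+00]] [-0.27532059 -0.13032505 -2.43342026] [-0.00336904 -0.03523364  0.00733237] [446.78109688 130.42966022]
```

View pics/w3.png

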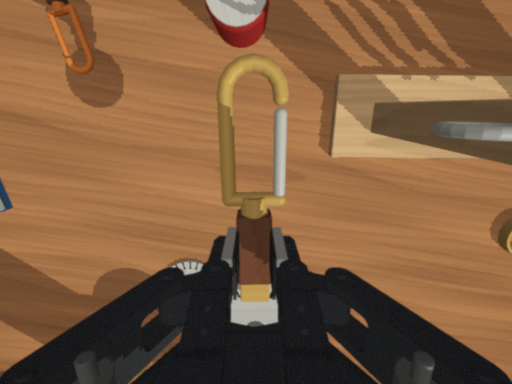

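The gauge is well held: bow end (254,56), rear bar (255,199), gate from (281,190) to (280,112), back at column 226. The ring's outer tip is at (433,130).

```bash
python3 - <<'E'
from h import *
import json
w=json.load(open('w3.json'));M=R.from_quat(w['ee_rot']).as_matrix();t=np.array(w['tcp_pos'])
def tool(uv,z):return (M.T@(plane('wrist',uv,z,w)-t)*1000).round(1)
for n,uv in dict(bowend=(254,56),gatetip=(280,112),gatemid=(280.5,150),hinge=(281,190),back1=(225.5,110),back2=(229,190),rear=(254,199)).items():print(n,tool(uv,w['tcp_pos'][2]-.0075))
print('ring out',tool((433,130),.25),plane('wrist',(433,130),.25,w))
E
```

```text
bowend [99.6 -0.7  7.5]
gatetip [73.6 12.6  7.5]
gatemid [54.1 13.5  7.5]
hinge [31.7 14.4  7.5]
back1 [ 74.6 -15.3   7.5]
back2 [ 31.7 -14.7   7.5]
rear [26.4 -0.7  7.5]
ring out [64.4 93.9  9.2] [0.59405607 0.13066675 0.25      ]
```

Emit:
move_arm --targets '[[[0,0,0.3,0.04,0,0,0],[0,0,0.3,0,0,0,0],[0,0,0.3,0,0,0,0],[0,0,0.3,0,0,0,0],[0,0,0.2,0,0,0,0]]]'

```text
t: 6.08
tcp_pos: [0.5249, 0.1548, 0.2577]
ee_rot: [0.997, 0.079, 0.0, 0.0]
force: [-0.4, 0.2, -1.7]
width: 0.199
grip_force: 88.6
```

Emit:
move_arm --targets '[[[0,0,0.1,0,0,0,0],[0,0,0.05,0,0,0,0],[0,0,0.05,0,0,0,0],[0,0,0,0,0,0,0],[0,0,0,0,0,0,0]]]'

```text
t: 6.5
tcp_pos: [0.5258, 0.1491, 0.2577]
ee_rot: [0.997, 0.079, 0.0, -0.0]
force: [0.4, -0.9, -2.7]
width: 0.202
grip_force: 88.6
```

```bash
python3 - <<'E'
from h import *
import json
s=state();i=grab_frame('wrist');cv2.imwrite('pics/w4.png',i[0:240,150:450,::-1].repeat(2,0).repeat(2,1))
json.dump({k:list(map(float,s[k])) for k in('tcp_pos','ee_rot')},open('w4.json','w'))
w=json.load(open('w3.json'));M=R.from_quat(w['ee_rot']).as_matrix()
print((M.T@(np.array(s['tcp_pos'])-w['tcp_pos'])*1000).round(2),M.T@s['force'],M.T@s['wrist_torque'])
E
```

```text
[-0.   64.8   1.46] [0.25807372 0.95268235 2.69026587] [-0.03756931  0.00490881  0.00088789]
```

View pics/w4.png

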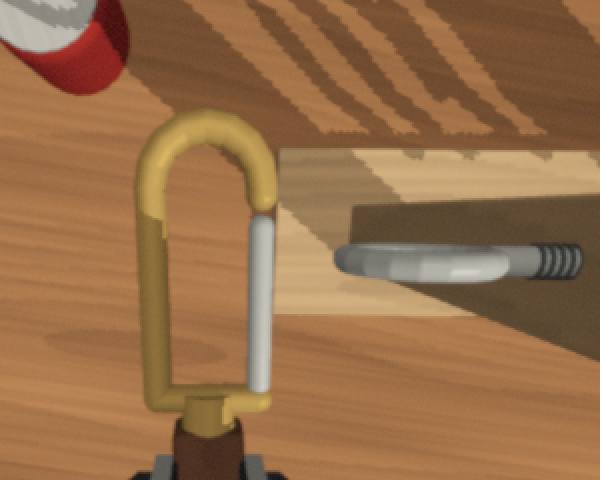

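The ring tip at crop (334,258) lines up with gauge x ≈ 68 on the gate, with about 12–15 mm to go. I'll continue slowly.

Emit:
move_arm --targets '[[[0,0,0.06,0,0,0,0],[0,0,0.06,0,0,0,0],[0,0,0.06,0,0,0,0],[0,0,0.03,0,0,0,0],[0,0,0,0,0,0,0]]]'

```text
t: 6.97
tcp_pos: [0.5272, 0.1403, 0.2577]
ee_rot: [0.997, 0.079, -0.0, 0.0]
force: [-0.6, -0.5, -2.9]
width: 0.202
grip_force: 88.6
```

```bash
cat > f.py <<'E'
from h import *
import json,sys
w=json.load(open('w3.json'));M=R.from_quat(w['ee_rot']).as_matrix()
F=[];Q=[]
for k in range(int(sys.argv[1]) if len(sys.argv)>1 else 5):
    s=state();F.append(M.T@s['force']);Q.append(M.T@s['wrist_torque']);i=grab_frame('wrist')
print('d',(M.T@(np.array(s['tcp_pos'])-w['tcp_pos'])*1000).round(2),'F',np.mean(F,0).round(2),'Fstd',np.std(F,0).round(2),'Q',np.mean(Q,0).round(4),'t',s['t'])
cv2.imwrite('pics/last.png',cv2.resize(i[0:240,150:450,::-1],None,fx=2,fy=2))
# gate pixels (grey, left of ring) and ring tip
E
python3 f.py
```

```text
d [-1.00e-02  7.34e+01  1.50e+00] F [-0.29 -0.41  2.02] Fstd [0.5  0.59 0.71] Q [ 0.0297  0.0057 -0.0126] t 7.1667
```

Emit:
move_arm --targets '[[[0,0,0.025,0,0,0,0],[0,0,0.025,0,0,0,0],[0,0,0.025,0,0,0,0],[0,0,0,0,0,0,0],[0,0,0,0,0,0,0]]]'

```text
t: 7.63
tcp_pos: [0.5276, 0.1376, 0.2577]
ee_rot: [0.997, 0.079, -0.0, -0.0]
force: [-0.4, 0.7, -2.3]
width: 0.201
grip_force: 88.6
```

```bash
python3 f.py
```

```text
d [-2.000e-02  7.642e+01  1.490e+00] F [ 0.17 -0.38  2.11] Fstd [0.39 0.38 0.38] Q [-0.0205  0.0618  0.0033] t 7.8333
```

Emit:
move_arm --targets '[[[0,0,0.025,0,0,0,0],[0,0,0.025,0,0,0,0],[0,0,0,0,0,0,0],[0,0,0,0,0,0,0],[0,0,0,0,0,0,0]]]'

```text
t: 8.3
tcp_pos: [0.528, 0.1356, 0.2577]
ee_rot: [0.997, 0.079, 0.0, 0.0]
force: [-0.7, 0.8, -2.0]
width: 0.2
grip_force: 88.6
```

```bash
python3 f.py
```

```text
d [-2.000e-02  7.839e+01  1.500e+00] F [ 0.07 -0.08  1.75] Fstd [0.42 0.47 0.43] Q [-0.0104  0.0225  0.0029] t 8.5
```

Emit:
move_arm --targets '[[[0,0,0.025,0,0,0,0],[0,0,0.025,0,0,0,0],[0,0,0,0,0,0,0],[0,0,0,0,0,0,0],[0,0,0,0,0,0,0]]]'

```text
t: 8.97
tcp_pos: [0.5283, 0.1337, 0.2577]
ee_rot: [0.997, 0.079, -0.0, -0.0]
force: [-0.2, 0.7, -2.2]
width: 0.204
grip_force: 88.6
```

```bash
python3 f.py
```

```text
d [1.000e-02 8.041e+01 1.450e+00] F [ 0.06 -0.01  2.04] Fstd [0.22 0.49 0.47] Q [0.0129 0.0234 0.0294] t 9.1667
```

View pics/last.png

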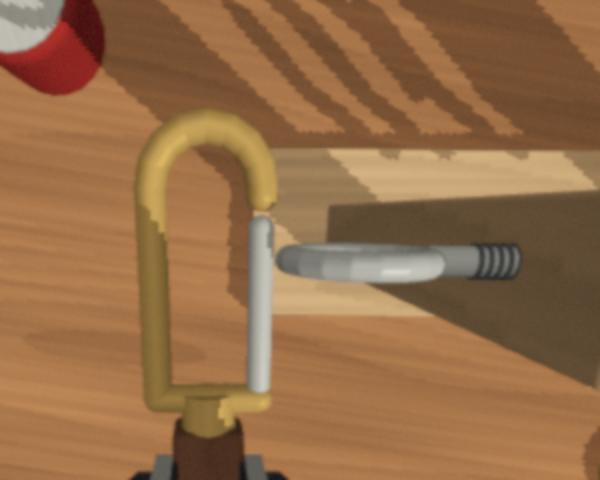

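The ring tip, at crop column 276, is about 1 mm from the gate face at column 272, at gauge x ≈ 68.

Emit:
move_arm --targets '[[[0,0,0.025,0,0,0,0],[0,0,0.025,0,0,0,0],[0,0,0,0,0,0,0],[0,0,0,0,0,0,0],[0,0,0,0,0,0,0]]]'

```text
t: 9.63
tcp_pos: [0.5285, 0.132, 0.2577]
ee_rot: [0.997, 0.079, -0.0, -0.0]
force: [-0.5, 2.5, -2.6]
width: 0.204
grip_force: 88.6
```

```bash
python3 f.py
```

```text
d [-4.000e-02  8.233e+01  1.480e+00] F [-0.54 -2.79  2.35] Fstd [0.37 0.27 0.19] Q [ 0.4273 -0.047  -0.177 ] t 9.8333
```

Emit:
move_arm --targets '[[[0,0,0.025,0,0,0,0],[0,0,0.025,0,0,0,0],[0,0,0,0,0,0,0],[0,0,0,0,0,0,0],[0,0,0,0,0,0,0]]]'

```text
t: 10.3
tcp_pos: [0.5289, 0.1297, 0.2577]
ee_rot: [0.997, 0.079, -0.0, -0.0]
force: [-0.5, 2.1, -1.5]
width: 0.2
grip_force: 88.6
```

```bash
python3 f.py
```

```text
d [-4.000e-02  8.441e+01  1.500e+00] F [-0.71 -2.64  1.86] Fstd [0.37 0.31 0.49] Q [ 0.4753 -0.1015 -0.1676] t 10.5
```

Emit:
move_arm --targets '[[[0,0,0.04,0,0,0,0],[0,0,0.04,0,0,0,0],[0,0,0.04,0,0,0,0],[0,0,0.04,0,0,0,0],[0,0,0,0,0,0,0]]]'

```text
t: 10.97
tcp_pos: [0.5301, 0.1232, 0.2578]
ee_rot: [0.997, 0.079, 0.0, -0.0]
force: [-0.6, 3.4, -2.5]
width: 0.204
grip_force: 88.7
```

```bash
python3 f.py 3
```

```text
d [9.000e-02 9.088e+01 1.350e+00] F [-0.03 -3.5   1.85] Fstd [0.39 0.03 0.53] Q [ 0.6486  0.028  -0.2232] t 11.0667
```

Emit:
move_arm --targets '[[[0,0,0.04,0,0,0,0],[0,0,0.04,0,0,0,0],[0,0,0.03,0,0,0,0],[0,0,0,0,0,0,0],[0,0,0,0,0,0,0]]]'

```text
t: 11.53
tcp_pos: [0.5305, 0.119, 0.2577]
ee_rot: [0.997, 0.079, -0.0, -0.0]
force: [-0.9, 4.4, -1.4]
width: 0.199
grip_force: 88.8
```

```bash
python3 f.py 3
```

```text
d [-0.14 95.24  1.45] F [-0.46 -3.9   1.1 ] Fstd [0.25 0.67 0.83] Q [ 0.7015 -0.0464 -0.2665] t 11.6333
```

Emit:
move_arm --targets '[[[0,0,0.035,0,0,0,0],[0,0,0.035,0,0,0,0],[0,0,0,0,0,0,0],[0,0,0,0,0,0,0],[0,0,0,0,0,0,0]]]'

```text
t: 12.1
tcp_pos: [0.5309, 0.1162, 0.2576]
ee_rot: [0.997, 0.079, -0.0, 0.0]
force: [-1.5, 3.4, 0.6]
width: 0.197
grip_force: 88.8
```

```bash
python3 f.py 3
```

```text
d [-0.17 98.05  1.54] F [-1.12 -3.84  0.44] Fstd [0.39 0.28 0.73] Q [ 0.7025 -0.1233 -0.2672] t 12.2
```

View pics/last.png

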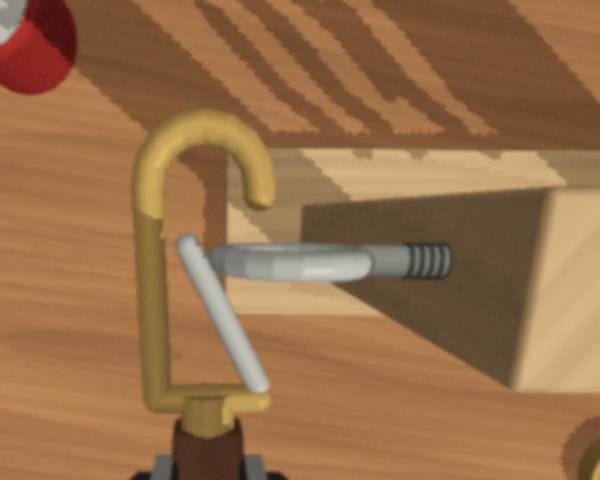

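The view shows the gate swung well open, with the ring tip at crop (212,258) clear of the nose's inner edge at column 247. Now I draw the hook back.

Emit:
move_arm --targets '[[[0,-0.07,0,0,0,0,0],[0,-0.07,0,0,0,0,0],[0,-0.07,0,0,0,0,0],[0,0,0,0,0,0,0],[0,0,0,0,0,0,0]]]'

```text
t: 12.67
tcp_pos: [0.522, 0.1146, 0.2575]
ee_rot: [0.997, 0.079, -0.001, 0.0]
force: [-5.0, 1.1, -1.7]
width: 0.201
grip_force: 88.8
```

```bash
python3 f.py 3
```

```text
d [-9.11 98.34  1.73] F [-5.04 -1.57  0.74] Fstd [0.44 0.25 0.75] Q [ 0.3203 -0.7384 -0.1091] t 12.7667
```

Emit:
move_arm --targets '[[[0,-0.07,0,0,0,0,0],[0,-0.07,0,0,0,0,0],[0,-0.07,0,0,0,0,0],[0,0,0,0,0,0,0],[0,0,0,0,0,0,0]]]'

```text
t: 13.23
tcp_pos: [0.5146, 0.1134, 0.2579]
ee_rot: [0.997, 0.079, 0.0, 0.0]
force: [-0.4, 0.1, -1.6]
width: 0.199
grip_force: 89.0
```

```bash
python3 f.py 3
```

```text
d [-16.68  98.19   1.35] F [-0.25  0.06  1.95] Fstd [0.1  0.53 0.44] Q [ 0.0112  0.0268 -0.0017] t 13.3333
```

Emit:
move_arm --targets '[[[0,-0.03,0.04,0,0,0,0],[0,-0.03,0.04,0,0,0,0],[0,-0.03,0,0,0,0,0],[0,0,0,0,0,0,0],[0,0,0,0,0,0,0]]]'

```text
t: 13.8
tcp_pos: [0.5114, 0.1099, 0.2577]
ee_rot: [0.997, 0.079, 0.0, -0.0]
force: [-0.2, 0.5, -2.7]
width: 0.199
grip_force: 89.0
```

```bash
python3 f.py 3; python3 - <<'E'
import cv2,numpy as np
i=cv2.imread('pics/last.png');h=cv2.cvtColor(i,cv2.COLOR_BGR2HSV)
g=cv2.inRange(h,(0,0,110),(179,50,255));n,l,s,c=cv2.connectedComponentsWithStats(g)
print([(s[k].tolist(),c[k].round().tolist()) for k in range(1,n) if s[k,4]>300])
E
```

```text
d [-20.42 101.19   1.44] F [0.4  0.01 2.04] Fstd [0.35 0.42 0.48] Q [ 0.0082  0.0393 -0.0224] t 13.9
[([198, 156, 208, 39, 6451], [303.0, 174.0]), ([248, 216, 26, 176, 3915], [260.0, 303.0])]
```

Emit:
move_arm --targets '[[[0,-0.02,0,0,0,0,0],[0,-0.02,0,0,0,0,0],[0,0,0,0,0,0,0],[0,0,0,0,0,0,0],[0,0,0,0,0,0,0]]]'

```text
t: 14.37
tcp_pos: [0.5098, 0.1097, 0.2577]
ee_rot: [0.997, 0.079, 0.0, 0.0]
force: [0.9, 0.8, -1.9]
width: 0.197
grip_force: 89.0
```

```bash
python3 f.py 3
```

```text
d [-22.02 101.2    1.47] F [ 0.15 -0.27  2.14] Fstd [0.62 0.31 0.16] Q [ 0.0003  0.036  -0.0014] t 14.4667
```

The gate is shut again (blob at columns 248–274, rows 216–392) and the ring is inside. Now I tug with small steps.

Emit:
move_arm --targets '[[[0,-0.015,0,0,0,0,0],[0,-0.015,0,0,0,0,0],[0,0,0,0,0,0,0],[0,0,0,0,0,0,0],[0,0,0,0,0,0,0]]]'

```text
t: 14.93
tcp_pos: [0.5086, 0.1095, 0.2577]
ee_rot: [0.997, 0.079, 0.0, 0.0]
force: [-0.3, -0.2, -2.2]
width: 0.201
grip_force: 89.0
```

```bash
python3 f.py 3
```

```text
d [-23.24 101.19   1.48] F [-0.56  0.24  1.63] Fstd [0.27 0.22 0.42] Q [-0.0057  0.0312  0.018 ] t 15.0333
```

Emit:
move_arm --targets '[[[0,-0.015,0,0,0,0,0],[0,-0.01,0,0,0,0,0],[0,0,0,0,0,0,0],[0,0,0,0,0,0,0],[0,0,0,0,0,0,0]]]'

```text
t: 15.5
tcp_pos: [0.5077, 0.1093, 0.2577]
ee_rot: [0.997, 0.079, 0.0, -0.0]
force: [0.6, -0.4, -1.7]
width: 0.194
grip_force: 89.0
```

```bash
python3 f.py 3
```

```text
d [-24.24 101.21   1.47] F [0.49 0.11 1.94] Fstd [0.16 0.25 0.64] Q [-0.0059  0.0692  0.0243] t 15.6
```

Emit:
move_arm --targets '[[[0,-0.012,0,0,0,0,0],[0,-0.012,0,0,0,0,0],[0,0,0,0,0,0,0],[0,0,0,0,0,0,0],[0,0,0,0,0,0,0]]]'

```text
t: 16.07
tcp_pos: [0.5071, 0.1092, 0.2579]
ee_rot: [0.997, 0.079, 0.0, -0.0]
force: [4.8, 1.6, -2.5]
width: 0.202
grip_force: 88.9
```

```bash
python3 f.py 3
```

```text
d [-24.92 101.2    1.31] F [ 4.62 -0.43  2.46] Fstd [0.29 0.3  0.25] Q [ 0.0158  0.7474 -0.0193] t 16.1667
```

Emit:
move_arm --targets '[[[0,-0.012,0,0,0,0,0],[0,0,0,0,0,0,0],[0,0,0,0,0,0,0],[0,0,0,0,0,0,0],[0,0,0,0,0,0,0]]]'

```text
t: 16.63
tcp_pos: [0.5068, 0.1092, 0.258]
ee_rot: [0.997, 0.079, 0.001, -0.0]
force: [7.4, 1.3, -1.8]
width: 0.198
grip_force: 88.9
```

```bash
python3 f.py 3
```

```text
d [-25.11 101.21   1.2 ] F [ 7.04 -0.18  2.16] Fstd [0.63 0.32 0.31] Q [0.0527 1.0464 0.0111] t 16.7333
```

Emit:
move_arm --targets '[[[0,-0.005,0,0,0,0,0],[0,0,0,0,0,0,0],[0,0.04,0,0,0,0,0],[0,0.09,0,0,0,0,0],[0,0.09,0,0,0,0,0]]]'

```text
t: 17.2
tcp_pos: [0.5144, 0.1104, 0.2574]
ee_rot: [0.997, 0.079, -0.001, 0.0]
force: [0.4, -0.1, -1.8]
width: 0.197
grip_force: 89.0
```

Emit:
move_arm --targets '[[[0,-0.007,0,0.14,0,1,0],[0,-0.007,0,0.14,0,1,0],[0,-0.007,0,0.14,0,1,0],[0,-0.007,0,0.14,0,1,0],[0,0,0,0,0,0,0]]]'

```text
t: 17.62
tcp_pos: [0.5129, 0.1104, 0.2315]
ee_rot: [0.987, 0.079, 0.137, -0.011]
force: [-2.2, -0.0, -2.8]
width: 0.196
grip_force: 89.0
```

```bash
cat > g.py <<'E'
from h import *
import json
w=json.load(open('w3.json'));M=R.from_quat(w['ee_rot']).as_matrix()
s=state();A=M.T@R.from_quat(s['ee_rot']).as_matrix();d=M.T@(np.array(s['tcp_pos'])-w['tcp_pos'])*1000
print('d',d.round(1),'pivot',(d+A@[80,0,7.5]).round(1),'rot',R.from_matrix(A).as_rotvec(degrees=True).round(1),'F',(M.T@s['force']).round(2),s['t'],s['width'])
E
python3 g.py
```

```text
d [-18.9 100.9  27.7] pivot [ 60.1 101.   13.1] rot [-0.  15.8  0.1] F [-2.2  -0.34  2.82] 17.6167 0.1961882848484203
```

Emit:
move_arm --targets '[[[0,0,0,0.12,0,1,0],[0,0,0,0.12,0,1,0],[0,0,0,0.12,0,1,0],[0,0,0,0.12,0,1,0],[0,0,0,0,0,0,0]]]'

```text
t: 18.03
tcp_pos: [0.5204, 0.1116, 0.2136]
ee_rot: [0.959, 0.076, 0.272, -0.022]
force: [-1.1, -0.8, -3.5]
width: 0.202
grip_force: 89.0
```

```bash
python3 g.py
```

```text
d [-11.3 101.   45.6] pivot [ 60.7 101.1   9.9] rot [-0.  31.7  0.1] F [-1.17  0.63  3.49] 18.0333 0.2016052005838456
```

Emit:
move_arm --targets '[[[0,-0.007,0,0.135,0,1,0],[0,-0.007,0,0.135,0,1,0],[0,-0.007,0,0.135,0,1,0],[0,-0.007,0,0.135,0,1,0],[0,0,0,0,0,0,0]]]'

```text
t: 18.45
tcp_pos: [0.537, 0.114, 0.2025]
ee_rot: [0.91, 0.072, 0.406, -0.032]
force: [3.8, -1.0, -2.1]
width: 0.203
grip_force: 89.2
```

```bash
python3 g.py
```

```text
d [  5.5 101.3  56.7] pivot [ 64.5 101.3   2.1] rot [-0.  48.1  0. ] F [3.56 1.64 2.11] 18.45 0.2026509265673436
```

Emit:
move_arm --targets '[[[60,0,0,0,0,0,0],[60,0,0,0,0,0,0],[60,0,0,-0.5,0,0,0],[60,0,0,-0.9,0,0,0],[60,0,0,-0.9,0,0,0]]]'

```text
t: 18.87
tcp_pos: [0.5174, 0.1171, 0.2312]
ee_rot: [0.913, 0.071, 0.401, -0.029]
force: [0.3, 0.6, -0.4]
width: 0.599
grip_force: 0.0
```

Emit:
move_arm --targets '[[[60,0,0,-0.9,0,0,0],[60,0,0,-0.5,0,0,0],[60,0,0,0,0,0,0],[60,0,0,0,0,0,0],[60,0,0,0,0,0,0]]]'

```text
t: 19.28
tcp_pos: [0.5146, 0.124, 0.2283]
ee_rot: [0.913, 0.07, 0.402, -0.026]
force: [-0.4, -0.6, 0.2]
width: 0.603
grip_force: 0.0
```

```bash
python3 - <<'E'
from h import *
p=None
for k in range(60):
    i=grab_frame('scene')
    if p is not None and k%10==9:print(state()['t'],'moved px',int((np.abs(i.astype(int)-p).max(2)>40).sum()))
    p=i.astype(int)
j=grab_frame('top')
a=cv2.resize(i[150:280,250:400,::-1],None,fx=3,fy=3,interpolation=cv2.INTER_CUBIC)
b=cv2.resize(j[90:170,190:290,::-1],None,fx=3,fy=3,interpolation=cv2.INTER_CUBIC)
c=np.zeros((390,750,3),np.uint8);c[:,:450]=a;c[:240,450:]=b
cv2.imwrite('pics/end.png',c)
E
```

```text
19.7833 moved px 649
20.2833 moved px 603
20.7833 moved px 481
21.2833 moved px 61
21.7833 moved px 480
22.2833 moved px 446
```

View pics/end.png

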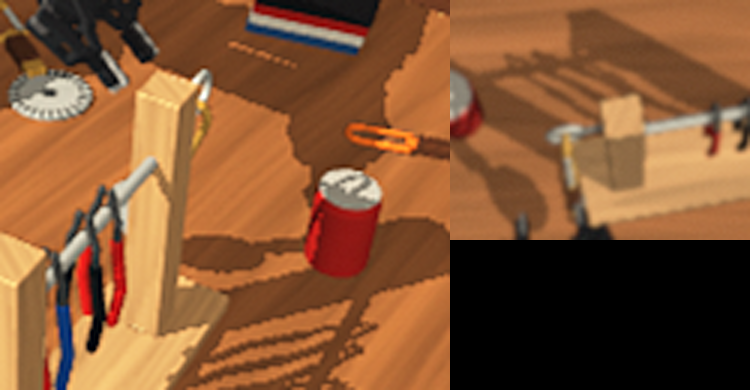

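The end view shows the gauge hanging from the ring on the left post, brass hook at about (205,130). It is still swinging and the gripper has not backed off as far as commanded.

```bash
python3 - <<'E'
from h import *
s=state();print(s['joint_pos'],s['tcp_pos'],R.from_quat(s['ee_rot']).as_matrix().round(3),s['force'])
E
```

```text
[ 1.38653708e-01 -8.91990971e-01  2.49705739e+00  2.18374490e-03
  7.07100719e-01  1.55568840e+00] [0.51463844 0.12402455 0.22837295] [[ 0.667  0.148  0.73 ]
 [ 0.107 -0.989  0.103]
 [ 0.737  0.009 -0.675]] [-0.35752978  0.61749947 -0.32413969]
```

Emit:
move_arm --targets '[[[60,0.36,0,-0.34,0,-0.8,0],[60,0.35,0,-0.36,0,-0.8,0],[60,0.33,0,-0.38,0,-0.8,0],[60,0.31,0,-0.4,0,-0.8,0],[60,0.28,0,-0.41,0,-0.8,0]]]'

```text
t: 22.75
tcp_pos: [0.514, 0.1248, 0.33]
ee_rot: [0.96, 0.073, 0.27, -0.016]
force: [0.7, 0.4, -0.2]
width: 0.601
grip_force: 0.0
```

```bash
python3 - <<'E'
from h import *
s=state();print(s['joint_pos'],s['tcp_pos'],R.from_quat(s['ee_rot']).as_matrix().round(3),s['force'])
E
```

```text
[ 0.1453129  -0.62484246  2.05428079 -0.00642647  1.16379439  1.56568641] [0.5139819  0.12483567 0.32996267] [[ 0.843  0.148  0.517]
 [ 0.131 -0.989  0.07 ]
 [ 0.521  0.009 -0.853]] [ 0.6988215   0.40422558 -0.16137624]
```

Emit:
move_arm --targets '[[[60,-0.2,-0.2,-0.5,0,0,0],[60,-0.2,-0.2,-0.5,0,0,0],[60,-0.2,-0.2,-0.5,0,0,0],[60,-0.2,-0.2,-0.3,0,0,0],[60,0,0,0,0,0,0]]]'

```text
t: 23.17
tcp_pos: [0.4441, 0.1483, 0.3759]
ee_rot: [0.959, 0.073, 0.273, -0.017]
force: [0.9, -0.3, 1.1]
width: 0.596
grip_force: 0.0
```

```bash
python3 - <<'E'
from h import *
s=state();print(s['joint_pos'],s['tcp_pos'])
p=None;P=[]
m=[]
for k in range(90):
    i=grab_frame('scene')[150:280,290:345].astype(int)
    if p is not None:m.append(int((np.abs(i-p).max(2)>40).sum()))
    p=i
print(m,state()['t'])
E
```

```text
[ 0.26345841 -0.80366196  2.07393425 -0.06853171  1.32120602  1.68008122] [0.44410997 0.14829671 0.37587765]Traceback (most recent call last):
  File "<stdin>", line 6, in <module>
ValueError: 200 camera calls are used up
```

Emit:
move_arm --targets '[[[60,0,0,0,0,0,0],[60,0,0,0,0,0,0],[60,0,0,0,0,0,0],[60,0,0,0,0,0,0],[60,0,0,0,0,0,0]]]'

```text
t: 27.08
tcp_pos: [0.4449, 0.1472, 0.3729]
ee_rot: [0.96, 0.073, 0.271, -0.016]
force: [0.0, -0.0, 0.1]
width: 0.603
grip_force: 0.0
```

Emit:
move_arm --targets '[[[60,0,0,0,0,0,0],[60,0,0,0,0,0,0],[60,0,0,0,0,0,0],[60,0,0,0,0,0,0],[60,0,0,0,0,0,0]]]'

```text
t: 27.5
tcp_pos: [0.4449, 0.1472, 0.3729]
ee_rot: [0.96, 0.073, 0.271, -0.016]
force: [0.1, 0.5, -0.2]
width: 0.604
grip_force: 0.0
```

Emit:
move_arm --targets '[[[60,0,0,0,0,0,0],[60,0,0,0,0,0,0],[60,0,0,0,0,0,0],[60,0,0,0,0,0,0],[60,0,0,0,0,0,0]]]'

```text
t: 27.92
tcp_pos: [0.4449, 0.1472, 0.3729]
ee_rot: [0.96, 0.073, 0.271, -0.016]
force: [0.6, -0.4, 0.2]
width: 0.6
grip_force: 0.0
```

Emit:
move_arm --targets '[[[60,0,0,0,0,0,0],[60,0,0,0,0,0,0],[60,0,0,0,0,0,0],[60,0,0,0,0,0,0],[60,0,0,0,0,0,0]]]'

```text
t: 28.33
tcp_pos: [0.4449, 0.1472, 0.3729]
ee_rot: [0.96, 0.073, 0.271, -0.016]
force: [-0.1, 0.3, -0.5]
width: 0.598
grip_force: 0.0
```

Emit:
move_arm --targets '[[[60,0,0,0,0,0,0],[60,0,0,0,0,0,0],[60,0,0,0,0,0,0],[60,0,0,0,0,0,0],[60,0,0,0,0,0,0]]]'

```text
t: 28.75
tcp_pos: [0.4449, 0.1472, 0.3729]
ee_rot: [0.96, 0.073, 0.271, -0.016]
force: [-0.2, -0.7, 0.3]
width: 0.604
grip_force: 0.0
```

Emit:
move_arm --targets '[[[60,0,0,0,0,0,0],[60,0,0,0,0,0,0],[60,0,0,0,0,0,0],[60,0,0,0,0,0,0],[60,0,0,0,0,0,0]]]'

```text
t: 29.17
tcp_pos: [0.4449, 0.1472, 0.3729]
ee_rot: [0.96, 0.073, 0.271, -0.016]
force: [-0.3, 0.8, 0.6]
width: 0.598
grip_force: 0.0
```

Emit:
move_arm --targets '[[[60,0,0,0,0,0,0],[60,0,0,0,0,0,0],[60,0,0,0,0,0,0],[60,0,0,0,0,0,0],[60,0,0,0,0,0,0]]]'

```text
t: 29.58
tcp_pos: [0.4449, 0.1472, 0.3729]
ee_rot: [0.96, 0.073, 0.271, -0.016]
force: [0.3, 0.2, 0.3]
width: 0.6
grip_force: 0.0
```

Emit:
move_arm --targets '[[[60,0,0,0,0,0,0],[60,0,0,0,0,0,0],[60,0,0,0,0,0,0],[60,0,0,0,0,0,0],[60,0,0,0,0,0,0]]]'

```text
t: 30.0
tcp_pos: [0.4449, 0.1473, 0.3729]
ee_rot: [0.96, 0.073, 0.271, -0.016]
force: [0.1, -0.5, 0.4]
width: 0.597
grip_force: 0.0
```

Emit:
move_arm --targets '[[[60,0,0,0,0,0,0],[60,0,0,0,0,0,0],[60,0,0,0,0,0,0],[60,0,0,0,0,0,0],[60,0,0,0,0,0,0]]]'

```text
t: 30.42
tcp_pos: [0.4449, 0.1472, 0.3729]
ee_rot: [0.96, 0.073, 0.271, -0.016]
force: [-0.2, 0.3, 0.5]
width: 0.6
grip_force: 0.0
```

Emit:
move_arm --targets '[[[60,0,0,0,0,0,0],[60,0,0,0,0,0,0],[60,0,0,0,0,0,0],[60,0,0,0,0,0,0],[60,0,0,0,0,0,0]]]'

```text
t: 30.83
tcp_pos: [0.4449, 0.1472, 0.3729]
ee_rot: [0.96, 0.073, 0.271, -0.016]
force: [0.1, -0.3, -0.1]
width: 0.599
grip_force: 0.0
```

Emit:
move_arm --targets '[[[60,0,0,0,0,0,0],[60,0,0,0,0,0,0],[60,0,0,0,0,0,0],[60,0,0,0,0,0,0],[60,0,0,0,0,0,0]]]'

```text
t: 31.25
tcp_pos: [0.4449, 0.1472, 0.3729]
ee_rot: [0.96, 0.073, 0.271, -0.016]
force: [-0.4, -0.1, -0.4]
width: 0.6
grip_force: 0.0
```

Emit:
move_arm --targets '[[[60,0,0,0,0,0,0],[60,0,0,0,0,0,0],[60,0,0,0,0,0,0],[60,0,0,0,0,0,0],[60,0,0,0,0,0,0]]]'

```text
t: 31.67
tcp_pos: [0.4449, 0.1472, 0.3729]
ee_rot: [0.96, 0.073, 0.271, -0.016]
force: [0.0, 0.6, -0.1]
width: 0.602
grip_force: 0.0
```

```bash
python3 -c "
from workcell import workorder,state
print(state()['t'],workorder.job_done())"
```

```text
the job is handed in; nothing more can be done
31.6667 None
```

I hung the wire gauge on the screw eye, checked it with a 7–8 N tug, let go and handed the job in at 31.7 s; no verdict came back, the camera calls had run out so I couldn't check the final swing, and joint 2 sat at its range limit (read -0.892 against -0.89) as the arm backed off.

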